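# Refit the hand knob on the stage-lift drive

## Task

The hand knob of the microscope's stage-lift drive was taken off for cleaning. Lift the knob with the square bore out of the parts tray and fit it on the drive's upright square shaft, finding by feel the angle at which it slips on, until it sits fully home, flat on the round shoulder, and let go. Work gently, without ramming or forcing it, and leave the round-bored knob and the dust cap in the tray.

Things in the scene. Friction and masses are not known exactly. Their poses are not given: they have to be found in the camera images.
- square_knob: black plastic bar knob, upright in the tray: 64 mm long (x) with rounded ends, 28 mm wide (y; grip across it), 34 mm high (z). The vertical bore in its middle is 15.6 mm square, sides parallel to x and y, right through. Origin: centre of the underside, on the bore's axis. About 110 g
- round_knob: black plastic bar knob of the same outline (64 x 28 x 34 mm), but with a 9 mm round bore; it does not fit and stays in the tray. Origin: centre of the underside
- dust_cap: black round dust cap, 39 mm across, 11 mm high, stays in the tray. Origin: centre of the underside
- tray: open white plastic parts tray, 200 (x) x 260 (y) x 36 mm high, walls and floor 4 mm thick, fixed to the table. Origin: centre of the underside
- drive: stage-lift drive fixed to the table: steel foot plate 130 (x) x 96 (y) mm, grey housing, its top 45.5 mm above the table; on it a round collar 48 mm across, 4 mm high, and a round shoulder 35 mm across, 55.5 mm above the table, from which the square shaft rises on the vertical axis. Origin: centre of the underside, x and y along the plate's sides
- shoulder (a point): centre of the flat shoulder at the shaft's foot, 55.5 mm above the table; axes of the drive. The steel shaft on it is 14 mm square, 24 mm tall (the top 3 mm taper to 10 mm square), held stiff by gearing (0.8 N m), and may stand at ANY angle: not reported, to be felt or seen. The knob fits in four quarter turns, within about 6 degrees of each; seated, its origin is at this point
Things that resemble listed ones, but are neither listed nor needed, are in the scene too. There is more than one size of the dust_cap; the one meant has the size given above.

How it is judged:
On the way, in this order (a step that is already met when the one before it is completed fails the run):
1. the square-bored knob is lifted out of the tray, its underside more than 60 mm above the table (height (world z) of square_knob above 0.06 m), for 0.1 s.
2. the knob is seated: underside within 3 mm of the shoulder and centred on the shaft within 3 mm (z of square_knob in the frame of shoulder below 0.003 m and horizontal distance between square_knob and shoulder below 0.003 m), for 0.2 s.
At the end, for the whole second after the job is handed in: the square-bored knob sits on the square shaft, its underside within 3 mm of the shoulder, centred within 3 mm, upright within 0.06 rad, released and at rest; the round-bored knob and the dust cap are still in the tray (all of step 2 and z of square_knob in the frame of shoulder above -0.003 m and angle between square_knob's own z axis and vertical below 0.06 rad and linear speed of square_knob below 0.01 m/s and height (world z) of each of round_knob, dust_cap below 0.03 m and x of round_knob in the frame of tray between -0.1 and 0.1 m and y of round_knob in the frame of tray between -0.13 and 0.13 m and x of dust_cap in the frame of tray between -0.1 and 0.1 m and y of dust_cap in the frame of tray between -0.13 and 0.13 m); the robot touches nothing.
It fails at once if the square-bored knob is forced: more than 90 N between it and the drive (contact force between square_knob and drive above 90 N).
It also fails if it takes over 72 s, if anything falls off the work surface, if the arm or the gripper's body presses on something with over 40 N, if the wrist force passes 120 N, or if a joint passes its speed limit or range.

## Robot

A 6-joint arm with a two-finger parallel gripper is mounted at the origin on a cart in front of the work surface, level with it; the furniture and walls round the work are solid. World frame = base frame: x ahead of the robot, y to its left, z up, the work surface at z = 0. Lengths are in m, angles in rad, forces in N, time in s.
With the tool pointing down it reaches from about 0.275 to 0.875 m from the base axis. Payload 12.5 kg.
Tool frame: the origin (TCP) lies at the very end of the fingers, on their centre line; the grasp point (between the pads) lies 19 mm behind it; x points along the fingers, y is the direction in which the jaws open and shut, and the axes are right-handed (so a half turn about x gives the same grasp; the last joint's range is limited). The gripper opens to 85 mm and grips with 20 to 120 N. Pads are 22 mm wide; open, the fingers measure 114 mm over their backs; the gripper's body (76 mm by 85 mm) begins 54 mm behind the grasp point. The pads swing forward as they close: fully open they stand 13 mm farther back than shut.
Start: joints at [-1.293, 0.351, 1.652, -0, 1.139, -0.085], TCP at [0.195, -0.514, 0.231] pointing down, gripper open.
Joint ranges: [-2.75, 2.75], [-0.79, 2.1], [0.01, 2.65], [-1.57, 4.71], [0.07, 3.14], [-2.87, 2.87]. Speed limits (rad/s): [2.22, 2.22, 2.79, 3.14, 3.14, 3.14].

## Interface

Orientations are given as a 3x3 rotation matrix whose columns are the frame's x, y, z axes.
In Python, from bench import manip gives the robot as it stands. Calls block until the motion is done:
- manip.move_ptp(position, orientation): joint-space move of the TCP to a pose.
- manip.move_l(position, attitude=None, max_speed=0.15): straight line of the TCP; attitude=None keeps the orientation; max_speed is the mean speed in m/s.
- manip.move_j(angles): joint-space move.
- manip.set_gripper(opening, effort=None): opening from 0.0 (shut) to 1.0 (fully open); effort is the grip in N (None keeps the last); returns when the fingers have stopped.
- manip.dwell(seconds).
- manip.inverse_kinematics(position, orientation): joint angles nearest the present ones, or None.
- manip.grab_frame(name): name is "scene" or "side" or "wrist"; returns (picture, depth): 400x640x3 uint8, red, green, blue; 400x640 float32, m along the optical axis (not along the pixel's ray), 0 where there is no reading.
- manip.get_calibration(name): a dict with "camera_matrix" (3x3 intrinsics, pixels), "R" (3x3) and "t" (3): a world point X has camera coordinates R X + t. Camera axes: x right, y down, z forward; pixel columns grow to the right and rows downward; lengths in m; the calibration is good to about 2 mm. A picture is of the moment at which its call begins: read the wrist's pose just before it. get_calibration takes no time and is no camera call; for the wrist camera it gives the pose at the moment of the call.
A pose or a line that the arm cannot do raises manip.Unreachable and nothing moves.
- manip.sign_off(): hands the job in, once; it reports no verdict.
Trained networks look in the newest picture that a camera, given by its name, has taken for a name from the list of things; names that differ only in an ending like _2 or _b are one class to them, and where a whole thing is asked for, a point or a joint stands for the part that bears it (a point fixed in the world has none). Each returns a list of dicts, best first, with "confidence" (0 to 1); they miss things now and then, are a little off and sometimes report something else, mostly with a low value. They report only what shows in the picture. A call takes as long as a camera call. They do not tell look-alikes from the thing itself.
- manip.look_for(camera, name): "at" ([x, y, z] in m, in world coordinates, good to about 4 mm: the middle of the surface that is visible of it).
Readings, each from a call of its own:
- manip.current_time(): time.
- manip.current_qpos(): joint angles.
- manip.current_joint_vel(): joint speeds.
- manip.current_joint_torque(): joint torques, N m.
- manip.current_ee_pos(): TCP position.
- manip.current_tcp_rot(): TCP orientation.
- manip.current_force(): force on the tool from outside, world axes, zero at the start.
- manip.current_ft_torque(): the same for the moment, N m.
- manip.current_grip_width(): opening from 0.0 (shut) to 1.0 (fully open).
Only numpy, scipy, OpenCV 4.12 (cv2) and the standard library are available. Lean on these libraries where they do the work, as an engineer would, in place of code of your own. Each camera call takes 0.05 s, during which the arm holds its last target. There are 200 camera calls.

## Working session

There is one attempt and no reset: what is moved stays moved. The work goes in short steps, each a Python script; the robot and the scene stay as the last script left them, time stands still between calls to the robot, and variables do not carry over. Pictures are saved under pics/ and viewed, about 8 in all and at most 12, crops included, and the job is handed in when it is done.

```bash
ls; mkdir -p pics
python3 - <<'E'
from bench import manip
import cv2,numpy as np
ims=[]
for c in ("scene","side"):
    p,d=manip.grab_frame(c); cv2.imwrite(f"pics/{c}0.png",p[:,:,::-1]); np.save(f"{c}d.npy",d)
    for n in ("square_knob","round_knob","dust_cap","tray","drive"):
        print(c,n,[(np.round(r["at"],3).tolist(),round(r["confidence"],2)) for r in manip.look_for(c,n)])
print(manip.current_time())
a=np.vstack([cv2.imread("pics/scene0.png"),cv2.imread("pics/side0.png")])
cv2.imwrite("pics/both0.png",cv2.resize(a,(480,600)))
E
```

```text
pics
scene square_knob [([0.498, 0.128, 0.028], 0.48)]
scene round_knob [([0.466, 0.249, 0.03], 0.74)]
scene dust_cap [([0.542, 0.187, 0.017], 0.67), ([0.384, 0.442, 0.016], 0.65), ([0.67, 0.378, 0.016], 0.61)]
scene tray [([0.478, 0.178, 0.008], 0.71)]
scene drive [([0.531, -0.094, 0.02], 0.61)]
side square_knob [([0.503, 0.126, 0.029], 0.75)]
side round_knob [([0.474, 0.249, 0.032], 0.93), ([0.503, 0.13, 0.029], 0.47)]
side dust_cap [([0.39, 0.443, 0.015], 0.86), ([0.674, 0.382, 0.016], 0.74), ([0.542, 0.187, 0.015], 0.68)]
side tray [([0.474, 0.188, 0.002], 0.82)]
side drive [([0.541, -0.1, 0.031], 0.87)]
0.6
```

View pics/scene0.png

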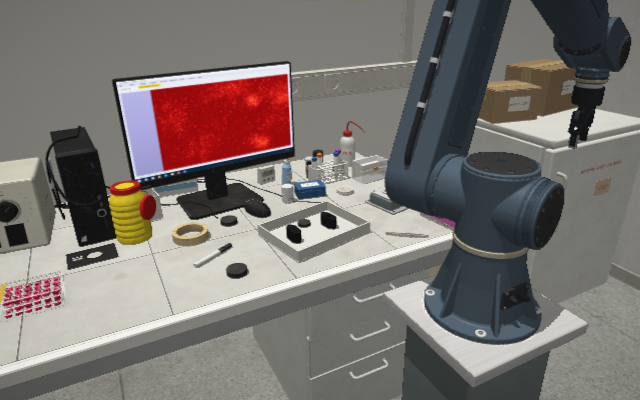

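The scene view shows the tray at about (313,230) with two black bar knobs at (293,233) and (328,219) and a cap between them. The drive is partly hidden by the arm at about (385,200). Next is the wrist view from above.

```bash
cat > h.py <<'E'
from bench import manip
import numpy as np, cv2
def down(a):
    "tool down, jaw axis y at world angle a"
    x=np.array([0,0,-1.]); y=np.array([np.cos(a),np.sin(a),0]); return np.column_stack([x,y,np.cross(x,y)])
def pix(P,c):
    q=c["R"]@np.asarray(P)+c["t"]; q=c["camera_matrix"]@q; return q[:2]/q[2]
def world(u,v,z,c):
    "world point on plane z seen at pixel"
    r=c["R"].T@np.linalg.inv(c["camera_matrix"])@[u,v,1]; o=-c["R"].T@c["t"]; return o+r*(z-o[2])/r[2]
def shot(name):
    c=manip.get_calibration("wrist"); p,d=manip.grab_frame("wrist"); cv2.imwrite(f"pics/{name}.png",p[:,:,::-1]); np.savez(f"pics/{name}.npz",d=d,**c); return p,d,c
E
python3 - <<'E'
from h import *
R0=manip.current_tcp_rot(); c=manip.get_calibration("wrist")
print(R0.round(2)); o=-c["R"].T@c["t"]
print("cam in tcp",(R0.T@(o-manip.current_ee_pos())).round(3), (R0.T@c["R"].T).round(2)); print(c["camera_matrix"])
for p in ([.47,.16,.30],[.50,-.10,.30]):
    for a in (0,np.pi/2,-np.pi/2,np.pi):
        q=manip.inverse_kinematics(p,down(a)); print(p,a,None if q is None else np.round(q,2))
E
```

```text
[[ 0.    0.35 -0.93]
 [-0.   -0.93 -0.35]
 [-1.    0.   -0.  ]]
cam in tcp [-0.143 -0.001 -0.073] [[ 0.   -0.29  0.96]
 [ 1.    0.    0.  ]
 [-0.    0.96  0.29]]
[[297.07461443   0.         314.67028622]
 [  0.         297.07461443 201.22988483]
 [  0.           0.           1.        ]]
[0.47, 0.16, 0.3] 0 [ 0.23  0.19  1.7  -0.    1.26  0.23]
[0.47, 0.16, 0.3] 1.5707963267948966 [ 0.23  0.19  1.7  -0.    1.26 -1.34]
[0.47, 0.16, 0.3] -1.5707963267948966 [ 0.23  0.19  1.7  -0.    1.26  1.81]
[0.47, 0.16, 0.3] 3.141592653589793 None
[0.5, -0.1, 0.3] 0 [-0.29  0.21  1.66 -0.    1.27 -0.29]
[0.5, -0.1, 0.3] 1.5707963267948966 [-0.29  0.21  1.66 -0.    1.27 -1.86]
[0.5, -0.1, 0.3] -1.5707963267948966 [-0.29  0.21  1.66 -0.    1.27  1.28]
[0.5, -0.1, 0.3] 3.141592653589793 [-0.29  0.21  1.66 -0.    1.27  2.85]
```

View pics/side0.png

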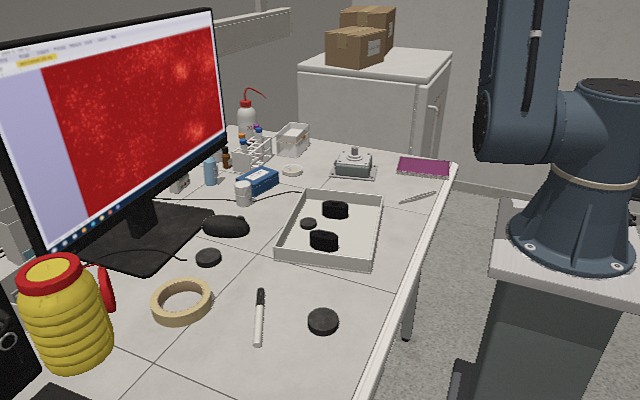

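The side view shows the same layout, with the drive standing clear at about (354,165) and the knobs at (335,209) and (323,240). I'll take wrist shots over the drive and then over the tray.

Run:
```python
from h import *
manip.move_ptp([.535,-.10,.28],down(np.pi/2))
p,d,c=shot("drv1")
r=manip.look_for("wrist","drive"); print([(x["at"],x["confidence"]) for x in r])
r=manip.look_for("wrist","shoulder"); print("sh",[(x["at"],x["confidence"]) for x in r])
manip.move_ptp([.49,.185,.26],down(np.pi/2))
p2,d2,c2=shot("tray1")
for n in ("square_knob","round_knob","dust_cap","tray"):
    print(n,[(np.round(x["at"],4).tolist(),round(x["confidence"],2)) for x in manip.look_for("wrist",n)])
print(manip.current_time())
cv2.imwrite("pics/two.png",np.vstack([p[:,:,::-1][100:400],p2[:,:,::-1][100:400]]))
```

```text
[([0.5408, -0.1303, 0.0479], 0.86)]
sh [([0.5354, -0.133, 0.0506], 0.98)]
square_knob [([0.506, 0.1214, 0.0416], 0.62)]
round_knob [([0.4776, 0.2368, 0.0344], 0.66)]
dust_cap [([0.3936, 0.4338, 0.0109], 0.96), ([0.5486, 0.1812, 0.0152], 0.62)]
tray [([0.4725, 0.1762, 0.0044], 0.83)]
4.0583
```

View pics/two.png

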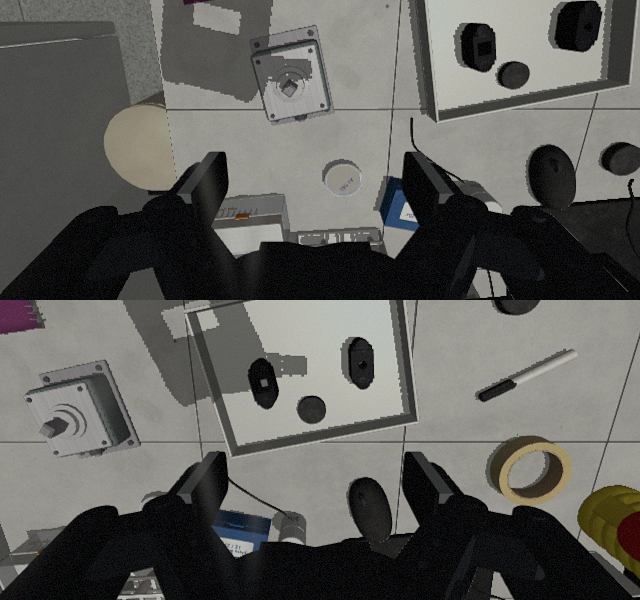

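The square bore shows clearly in the knob nearer the drive: (264,383) in the lower half, (484,47) in the upper. The other knob has a small round hole. The drive's shaft, at (290,88) in the upper half, stands roughly diagonal to its plate. I'll take one close shot of each.

Run:
```python
from h import *
manip.move_ptp([.54,-.133,.15],down(np.pi/2))
p,d,c=shot("drv2"); o=-c["R"].T@c["t"]
manip.move_ptp([.52,.121,.15],down(np.pi/2))
p2,d2,c2=shot("knob2")
print(manip.current_time())
def cloud(d,c):
    v,u=np.mgrid[:400,:640]; K=c["camera_matrix"]
    X=np.stack([(u-K[0,2])/K[0,0]*d,(v-K[1,2])/K[1,1]*d,d],-1)-c["t"]; return X@c["R"]
W=cloud(d,c); W2=cloud(d2,c2)
def rep(W,m,tag):
    P=W[m][:,:2].astype(np.float32); r=cv2.minAreaRect(P*1000); print(tag,len(P),"mean",P.mean(0).round(4),"rect",np.round(r[0],1),np.round(r[1],1),round(r[2],1),"zmed",np.median(W[m][:,2]).round(4))
near=lambda W,x,y,r:(np.hypot(W[...,0]-x,W[...,1]-y)<r)
n=near(W,.535,-.133,.05); print(np.histogram(W[n][:,2],bins=np.arange(.035,.09,.0025)))
rep(W,n&(W[...,2]>.0765)&(W[...,2]<.084),"shaft top"); rep(W,n&(W[...,2]>.0535)&(W[...,2]<.058),"shoulder")
rep(W,near(W,.535,-.133,.09)&(W[...,2]>.0425)&(W[...,2]<.048),"housing")
k=near(W2,.505,.123,.045); rep(W2,k&(W2[...,2]>.034)&(W2[...,2]<.042),"knob top")
print(np.histogram(W2[k][:,2],bins=np.arange(-.005,.05,.005)))
def crop(p,X,c):
    u,v=pix(X,c).astype(int); print(u,v); q=p[max(v-60,0):v+60,max(u-60,0):u+60,::-1]; return cv2.resize(q,(400,400),interpolation=cv2.INTER_CUBIC)
cv2.imwrite("pics/close.png",np.hstack([crop(p,[.537,-.133,.07],c),crop(p2,[.505,.122,.038],c2)]))
```

```text
6.4417
(array([ 154,  337,  387,  218, 4770,  447,  720,   67,  720,   50,   23,
         21,   19,   25,   21,   28,   41,  157,  127,    0,    0]), array([0.035 , 0.0375, 0.04  , 0.0425, 0.045 , 0.0475, 0.05  , 0.0525,
       0.055 , 0.0575, 0.06  , 0.0625, 0.065 , 0.0675, 0.07  , 0.0725,
       0.075 , 0.0775, 0.08  , 0.0825, 0.085 , 0.0875]))
shaft top 304 mean [ 0.5494 -0.1309] rect [ 550.3 -130.9] [14.2 14.3] 53.6 zmed 0.0798
shoulder 795 mean [ 0.5463 -0.1309] rect [ 550.1 -131.1] [34.2 34.5] 62.7 zmed 0.0563
housing 6440 mean [ 0.5465 -0.1309] rect [ 550.  -131.1] [89.5 82.3] 11.9 zmed 0.0462
knob top 1636 mean [0.5043 0.1179] rect [505.6 118.1] [63.3 28. ] 11.7 zmed 0.0387
(array([   0, 2751, 1837,   31,   44,   41,   44,   51, 1573,   56]), array([-0.005,  0.   ,  0.005,  0.01 ,  0.015,  0.02 ,  0.025,  0.03 ,
        0.035,  0.04 ,  0.045]))
311 204
314 181
```

View pics/close.png

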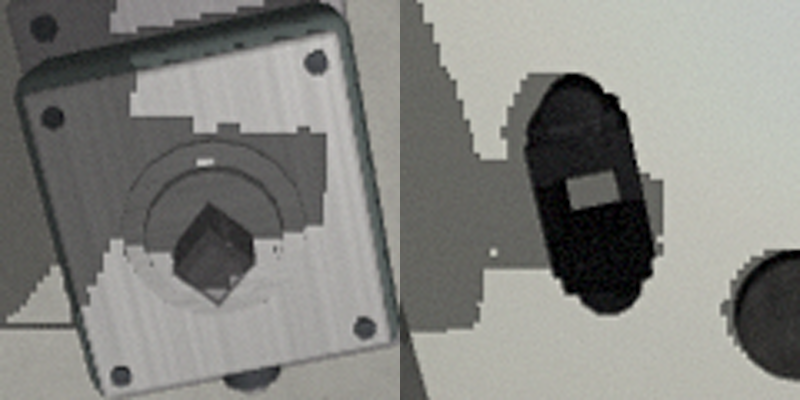

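The close crops confirm it. The left crop shows the square shaft about 53° to world x (diamond at (213,245)), and the right one the square bore at (592,190). From depth, the drive axis is at (0.550, -0.131), and the knob is at (0.5056, 0.1181) with yaw +11.7°. Now the pick.

Run:
```python
from h import *
a=np.deg2rad(101.7); R=down(a); k=np.array([.5056,.1181])
manip.set_gripper(.65,45)
manip.move_l([*k,.09],R); 
f0=manip.current_force()
manip.move_l([*k,.0095],max_speed=.06); print("f down",(manip.current_force()-f0).round(1))
manip.set_gripper(0,45); print("width",manip.current_grip_width()*85, "F",(manip.current_force()-f0).round(1))
manip.move_l([*k,.03],max_speed=.06)
manip.dwell(.2); print("lifted F",(manip.current_force()-f0).round(2),"width",manip.current_grip_width()*85)
manip.move_l([*k,.17]); p,d,c=shot("held"); 
print(manip.current_time(),manip.current_ee_pos())
```

```text
f down [-0.8  0.2 -0.9]
width 26.93857077957277 F [-1.  -0.4  4.5]
lifted F [-0.39  0.36 -1.69] width 27.483499570618786
11.0833 [0.50510527 0.11800805 0.16906338]
```

View pics/held.png

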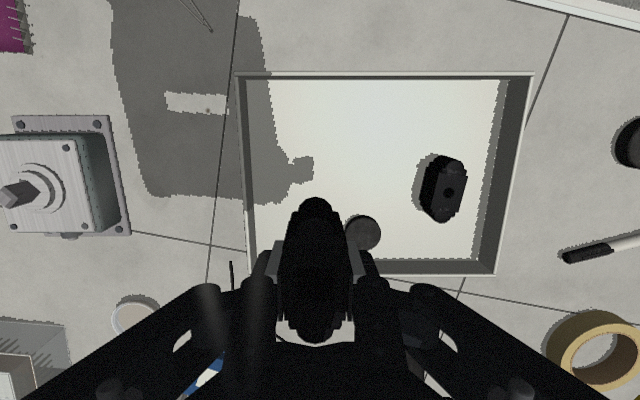

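The knob is held upright between the jaws at (315,270). The knob left in the tray has the round bore at (448,193), and the cap is still there too. Next: go over the shaft and come down by feel.

```bash
cat >> h.py <<'E'
def feel(xy,ang,z,zend,fmax=8,step=.001,f0=None):
    "descend in small steps until the upward force exceeds fmax; returns z reached"
    R=down(np.deg2rad(ang))
    while z>zend+1e-6:
        z=max(z-step,zend); manip.move_l([*xy,z],R,max_speed=.02)
        f=manip.current_force()-f0
        if f[2]>fmax: break
    e=manip.current_ee_pos(); print("z cmd %.4f act %.4f xy %s ang %.1f F %s Tz %.2f t %.1f"%(z,e[2],e[:2].round(4),ang,f.round(1),manip.current_ft_torque()[2],manip.current_time()))
    return z,f
E
python3 - <<'E'
from h import *
z=np.load("pics/held.npz"); d=z["d"]; K=z["camera_matrix"]
v,u=np.mgrid[:400,:640]; W=(np.stack([(u-K[0,2])/K[0,0]*d,(v-K[1,2])/K[1,1]*d,d],-1)-z["t"])@z["R"]
R=down(np.deg2rad(101.7)); T=(W-[.5051,.1180,.1691])@R
m=(d>0)&(abs(T[...,1])<.013)&(T[...,0]>-.032)&(T[...,0]<-.022)&(abs(T[...,2])<.05)
P=T[m]; print(len(P),"x med",np.median(P[:,0]).round(4) if len(P) else 0,"z range",np.percentile(P[:,2],[0,1,99,100]).round(4) if len(P) else 0,"y",P[:,1].min(),P[:,1].max())
xy=[.550,-.131]; ang=53.6
manip.move_l([.5051,.118,.17])
manip.move_ptp([*xy,.12],down(np.deg2rad(ang))); manip.dwell(.3)
f0=manip.current_force(); np.save("f0.npy",f0); print(f0.round(2),manip.current_ft_torque().round(2))
manip.move_l([*xy,.092],max_speed=.05)
feel(xy,ang,.092,.061,8,.0015,f0)
E
```

```text
5902 x med -0.0288 z range [-0.032  -0.0311  0.0293  0.0318] y -0.012874290214151393 0.012983994488815098
[ 0.03  0.25 -1.08] [ 0.04 -0.04 -0.03]
z cmd 0.0610 act 0.0614 xy [ 0.5501 -0.1311] ang 53.6 F [ 2.7 -2.5  6.8] Tz 0.02 t 18.6
```

It slipped on at the first angle tried. I'll press it lightly home, release, retreat and check.

Run:
```python
from h import *
f0=np.load("f0.npy"); xy=[.550,-.131]
feel(xy,53.6,.061,.059,14,.0005,f0)
manip.set_gripper(.55); manip.dwell(.2); print("F open",(manip.current_force()-f0).round(1))
manip.move_l([*xy,.10],max_speed=.06); manip.move_l([.54,-.131,.17])
p,d,c=shot("fin"); K=c["camera_matrix"]
v,u=np.mgrid[:400,:640]; W=(np.stack([(u-K[0,2])/K[0,0]*d,(v-K[1,2])/K[1,1]*d,d],-1)-c["t"])@c["R"]
n=(np.hypot(W[...,0]-.55,W[...,1]+.131)<.045)
for lo,hi,t in((.08,.096,"knob top"),(.043,.049,"housing")):
    m=n&(W[...,2]>lo)&(W[...,2]<hi); r=cv2.minAreaRect((W[m][:,:2]*1000).astype(np.float32)); P=W[m]
    A=np.linalg.lstsq(np.c_[P[:,:2]-[.55,-.131],np.ones(len(P))],P[:,2],rcond=None)[0]
    print(t,len(P),np.round(r[0],1),np.round(r[1],1),round(r[2],1),"z",np.median(P[:,2]).round(4),"slope",A.round(3))
print(manip.current_time(),manip.current_force().round(2))
cv2.imwrite("pics/fin_c.png",cv2.resize(p[60:320,120:520,::-1],(800,520)))
```

```text
z cmd 0.0600 act 0.0613 xy [ 0.5502 -0.131 ] ang 53.6 F [-3.  -1.8 18.7] Tz -0.04 t 19.1
F open [-0.7 -0.4  1.4]
knob top 2174 [ 549.8 -129.8] [27.9 63.7] 53.5 z 0.0901 slope [ 0.008 -0.002  0.089]
housing 3852 [ 549.9 -131. ] [87.2 81.9] 11.5 z 0.0463 slope [ 0.    -0.001  0.046]
21.1167 [-0.66  0.25  0.44]
```

View pics/fin_c.png

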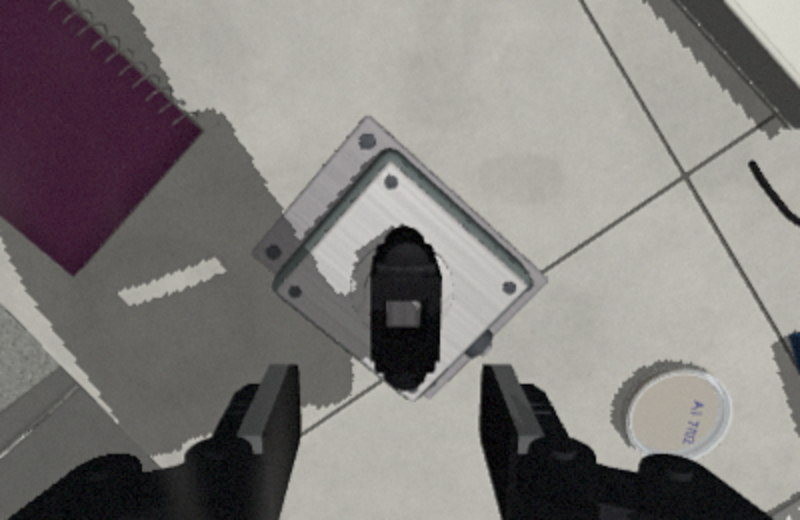

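The knob is centred on the shaft at (403,312) and clear of the fingers. Its top reads 0.0901, which is 0.0893 after taking off the 0.8 mm bias seen on the housing; 0.0895 is expected when seated. Handing in.

```bash
python3 -c "
from bench import manip
print(manip.sign_off())"
```

```text
the job is handed in; nothing more can be done
None
```

The square-bored knob is fitted on the drive's shaft and released. I handed the job in at about 21 s of the 72 s allowed; `sign_off` reports no verdict.

- **Fitting:** I found the knob, drive axis and shaft angle (about 53.6°) from wrist-camera depth. The knob slipped on at the first angle tried, so no search was needed. The highest upward force I read was about 19 N, in the final light press; 90 N is the limit.
- **Last check:** After backing off, the underside came out within about 0.3 mm of the shoulder, once I allowed for the camera's 0.8 mm height error. The knob was about 1.2 mm off centre and tilted less than 0.01 rad, and the gripper was clear with the force near zero.
- **Other parts:** The round-bored knob and the dust cap were still in the tray just after the lift. I didn't look at them again, but the arm didn't go back to the tray.

No check failed. The one disagreement was in finding the drive: the network's shoulder position was about 15 mm off the depth fit in x, so I used the depth fit.

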